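# Slide the top tile off its stack and serve the jar on it

### The job

Slide the top tile of the stack sideways out of its bay, keeping it down on what carries it and leaving what lies below it where it is, along the wooden caddy and onto the empty shelf until it lies flat and fully home against the end stop. The glaze is brittle and offers nothing to grip, so draw the tile along with light fingertip pressure from above and never lean on it. Then stand the yellow-lidded jar upright in the middle of that tile, let go, and leave the other things around alone.

Things in the scene. Friction and masses are not known exactly. Their poses are not given: they have to be found in the camera images.
- tile_caddy: wooden tile caddy, fixed, 235 x 125 mm. Origin on the worktop under the middle of the stack bay; +x points from the bay to the empty shelf (the way to slide), z up. Stack: cork mat, lower tile, top tile, each 100 x 100 x 8 mm, centred at caddy x = y = 0, on a floor 8 mm high (top at 32 mm). Back wall 31 mm high from caddy x = -53 mm back; side rails 26 mm high, 105 mm apart, run the whole length
- seat (a point): point on the empty shelf's surface (20 mm above the worktop) under the middle of a tile that lies home: caddy x = 110 mm, y = 0; axes as the caddy. The shelf begins at caddy x = 58 mm, 8 mm beyond the stack's front edge, 4 mm below the top tile's underside. The end stop's inner face is 50 mm beyond this point, its top 26 mm above the worktop
- tile_top_centre (a point): centre of the top tile, plain white, glazed, 100 x 100 x 8 mm, about 0.2 kg, loose; upper face 4 mm above this point; axes about as the caddy's. Slides easily (friction about 0.12) on the tile below and the shelf; fingertips hold it better. It tips forward as its middle passes the stack's front edge and ends 4 mm lower, so a finger drawn along at one height loses it
- tile_lower_centre (a point): centre of the tile directly below, alike, loose; must stay where it is
- cork_mat_centre (a point): centre of the cork mat at the bottom of the stack, 100 x 100 x 8 mm, loose; must stay where it is; grips the tile on it well (friction about 0.6)
- mustard_jar_centre (a point): centre of a squat glass jar with a yellow lid, 52 mm across the lid and 47 mm across the body, 75 mm high, 0.17 kg; the point is on its axis 37.5 mm above its foot; z up. It stands on the worktop to the robot's right of the caddy; it and the salt shaker may have changed places
- mustard_jar: the same jar; origin at the centre of its foot
- tile_top: the same top tile; origin at the centre of its underside. Brittle and stiffly supported: 5 to 12 N of fingertip pressure moves it well at a few cm/s (quicker, the fingers skid), more than 25 N would crack it
- salt_shaker: bystander: glass salt shaker with a grey domed top, 44 mm across, 90 mm high; origin at the centre of its foot
- timer: bystander: red and white kitchen timer, 62 mm across, 48 mm high; origin at the centre of its foot
- small_tin: bystander: small food tin, 57 mm across, 72 mm high; origin at the centre of its foot
There are look-alikes about, which are no part of the job. Of the things that look like the mustard_jar, the middle-sized one is meant.

How it is judged:
On the way:
1. the top tile has been slid off the stack and lies flat on the shelf, within 3 mm of home against the end stop (x of tile_top_centre in the frame of tile_caddy above 0.107 m and y of tile_top_centre in the frame of tile_caddy between -0.006 and 0.006 m and z of tile_top_centre in the frame of tile_caddy between 0.02 and 0.0265 m and angle between tile_top's own z axis and vertical below 0.04 rad), for 0.2 s.
At the end, for the whole second after the job is handed in: The top tile lies flat on the shelf within 3 mm of home against the end stop; the yellow-lidded jar stands upright and still on it within 20 mm of its middle; the lower tile and the cork mat are within 4 mm of where they were (all of step 1 and horizontal distance between mustard_jar_centre and tile_top_centre below 0.02 m and z of mustard_jar_centre in the frame of tile_top_centre between 0.036 and 0.046 m and angle between mustard_jar's own z axis and vertical below 0.08 rad and linear speed of mustard_jar below 0.02 m/s and distance of each of tile_lower_centre, cork_mat_centre from where it was at the start of the episode below 0.004 m); the robot touches nothing.
It fails at once if the fingers press the top tile with more than 25 N (contact force between the fingers and tile_top above 25 N).
It fails at once if the top tile is lifted (its centre rises more than 6 mm above its place on the stack) or tipped by more than about 10 degrees (z of tile_top_centre in the frame of tile_caddy above 0.034 m or angle between tile_top's own z axis and vertical above 0.18 rad).
It fails at once if the lower tile or the cork mat is shifted by more than 4 mm (not (distance of tile_lower_centre from where it was at the start of the episode below 0.004 m) or not (distance of cork_mat_centre from where it was at the start of the episode below 0.004 m)).
It fails at once if the salt shaker, the kitchen timer or the small tin is moved by more than 15 mm or tipped (distance of any of salt_shaker, timer, small_tin from where it was at the start of the episode above 0.015 m or angle between any of salt_shaker, timer, small_tin's own z axis and vertical above 0.2 rad).
It also fails if it takes over 67 s, if anything falls off the work surface, if the arm or the gripper's body presses on something with over 40 N, if the wrist force passes 120 N, or if a joint passes its speed limit or range.

### The arm

A 6-joint arm with a two-finger parallel gripper is mounted at the origin on a cart in front of the work surface, level with it; the furniture and walls round the work are solid. World frame = base frame: x ahead of the robot, y to its left, z up, the work surface at z = 0. Lengths are in m, angles in rad, forces in N, time in s.
With the tool pointing down it reaches from about 0.3 to 0.875 m from the base axis. Payload 4.2 kg.
Tool frame: the origin (TCP) lies on the centre line of the jaws, within the pads' length; the fingertips stand 14 mm ahead of it and the grasp point (between the pads) lies 5 mm behind it; z points along the fingers, y is the line along which they close (so a half turn about z gives the same grasp; the last joint's range is limited). The gripper opens to 85 mm and grips with 20 to 120 N. Pads are 22 mm wide; open, the fingers measure 114 mm over their backs; the gripper's body (76 mm by 85 mm) begins 54 mm behind the grasp point. The pads swing forward as they close: fully open they stand 13 mm farther back than shut.
Start: joints at [-0.02, 0.32, 1.565, -0, 1.257, -0.02], TCP at [0.575, 0, 0.245] pointing down, gripper open.
Joint ranges: [-3.11, 3.11], [-0.84, 2.01], [0.21, 2.61], [-1.34, 4.49], [0.05, 2.63], [-2.56, 2.56]. Speed limits (rad/s): [2.57, 2.57, 3.14, 3.14, 3.14, 3.14].

### API

Orientations are given as a 3x3 rotation matrix whose columns are the frame's x, y, z axes.
In Python, from cell import env, imaging gives the robot as it stands.
- The arm moves only by the tool arm_command, never from a script. Its argument "steps" is text: rows parted by semicolons, each of 7 numbers parted by spaces: the gripper command: -1 is shut, 1 is fully open, values between are in proportion, then the shift along the tool's x, y, z each as a share of 0.03 m, from -1 to 1, then the turn, a rotation vector about the tool's x, y, z each as a share of 0.1 rad, from -1 to 1. In form: jaw x y z rx ry rz; .... A call has 1 to 12 rows; each row shifts and turns the commanded pose from where the row before left it, along the tool's axes as they then stand; what a row does not reach is not made up. A row lasts 1/8 s, in which the tool goes at most 62.5 mm and 10.7 degrees, less where a joint would pass 70% of its speed; a pose out of reach is approached as far as the arm can. A call with a number of a shift or a turn outside -1 to 1 is refused whole. A call with a gripper value outside its range is refused whole. The fingers move at their own pace and stop on an object; "force" is the grip in N (left out, the last holds). Time passes only in rows, so rows that do not move let the fingers close. It gives the time, the measured TCP pose, the force, the opening and the grip force at its end, in the units of the state.
- env.sense(): the state, without advancing time (a new reading comes with each control period).
- imaging.read_camera(name): name is "scene" or "side" or "wrist"; returns the picture (400x640x3 uint8, red, green, blue); there is no depth.
- imaging.calibration(name): a dict with "mtx" (3x3 intrinsics, pixels), "R" (3x3) and "t" (3): a world point X has camera coordinates R X + t; the wrist camera has in their place "hand_eye" (4x4, takes a point from camera to tool coordinates, whose origin is the TCP and whose axes are the flange's). Camera axes: x right, y down, z forward; pixel columns grow to the right and rows downward; lengths in m; the calibration is good to about 2 mm. A picture is of the moment at which its call begins: read the wrist's pose just before it. calibration takes no time and is no camera call.
- env.finish_job(): hands the job in; it is judged then, once.
The state is a dict: "time_s": time; "joint_pos": joint angles; "qd": joint speeds; "joint_efforts": joint torques, N m; "ee_pos": TCP position; "orientation": TCP orientation; "ft_force": force on the tool from outside, world axes, zero at the start; "torque": the same for the moment, N m; "width": opening from 0.0 (shut) to 1.0 (fully open); "finger_force": force on a finger pad.
Only numpy, scipy, OpenCV 4.12 (cv2) and the standard library are available. Lean on these libraries where they do the work, as an engineer would, in place of code of your own. Each camera call takes 0.05 s, during which the arm holds its last target. There are 200 camera calls.

## Working session

There is one attempt and no reset: what is moved stays moved. The work goes in short steps, Python scripts to look and compute and a tool call to move; the robot and the scene stay as the last step left them, time stands still between calls to the robot, and variables do not carry over. Pictures are saved under pics/ and viewed, at most 10 in all, crops included, and the job is handed in when it is done.

Besides the shell and the picture viewer there is one more tool, called after "Emit:" as name(argument=value, ...), one argument or row to a line, values as JSON. arm_command: Moves the arm, as the interface text tells. Shift numbers are shares of 0.03 m and turn numbers shares of 0.1 rad, none past 1 either way. Its arguments: {"type":"object","properties":{"steps":{"type":"string"},"force":{"type":"number"}},"required":["steps"]}

```bash
mkdir -p pics; ls
python3 - <<'E'
from cell import env, imaging
import cv2,numpy as np
np.set_printoptions(precision=4,suppress=True)
s=env.sense();print(s['time_s'],s['ee_pos'],s['orientation'],s['ft_force'],s['width'])
for n in ("scene","side"):
    im=imaging.read_camera(n);cv2.imwrite(f"pics/{n}0.png",im[:,:,::-1]);c=imaging.calibration(n);print(n,c['mtx'],-np.array(c['R']).T@c['t'])
print(imaging.calibration("wrist"))
im=imaging.read_camera("wrist");cv2.imwrite("pics/wrist0.png",im[:,:,::-1])
E
```

```text
pics
0.0 [0.5746 0.     0.2445] [[-0.      1.     -0.0017]
 [ 1.      0.      0.    ]
 [ 0.     -0.0017 -1.    ]] [-0.2742  0.5423 -1.4618] 1.001330240926265
scene [[427.6369   0.     320.6014]
 [  0.     427.6369 203.7986]
 [  0.       0.       1.    ]] [-0.238  -0.7716  0.8695]
side [[372.2438   0.     326.0218]
 [  0.     372.2438 198.5223]
 [  0.       0.       1.    ]] [-0.0646 -0.8843  0.4164]
{'mtx': array([[277.8144,   0.    , 321.8985],
       [  0.    , 277.8144, 201.3273],
       [  0.    ,   0.    ,   1.    ]]), 'hand_eye': array([[-0.0002, -0.9531, -0.3025,  0.0783],
       [ 1.    , -0.0002,  0.0001, -0.    ],
       [-0.0002, -0.3025,  0.9531, -0.1285],
       [ 0.    ,  0.    ,  0.    ,  1.    ]])}
```

View pics/scene0.png

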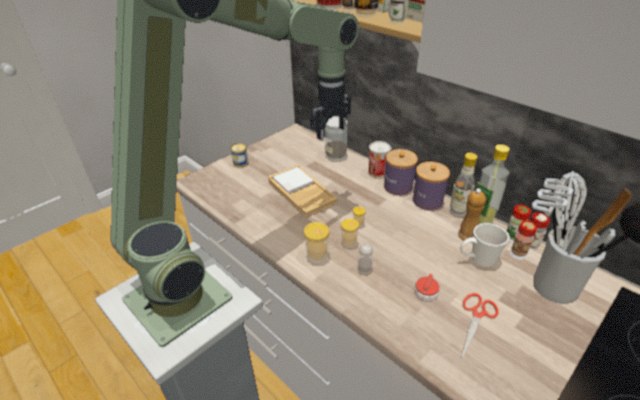

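View pics/side0.png

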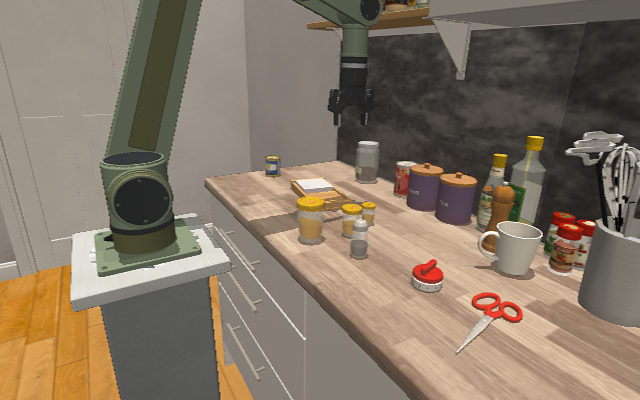

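View pics/wrist0.png

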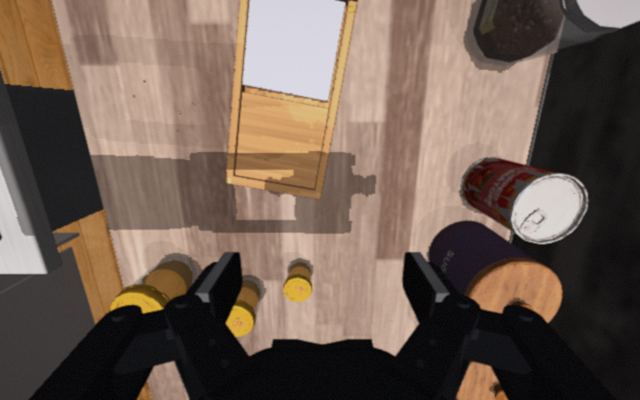

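The mustard-jar candidates in the scene view are the large jar (316,242), the middle one (349,232) and the small one (359,215), with the grey-topped salt shaker at (365,257). By the description I choose the middle one. In the wrist view the tile spans about (243,92) to (345,0), cut off at the top, and the shelf end is at (230,183)-(320,195). The slide direction is downward in that image.

```bash
cat > h.py <<'E'
from cell import env, imaging
import cv2,numpy as np
np.set_printoptions(precision=4,suppress=True)
def cam(n):
    c=imaging.calibration(n)
    if n!="wrist":
        R=np.array(c['R']);return np.array(c['mtx']),R.T,-R.T@np.array(c['t'])
    s=env.sense();T=np.array(c['hand_eye']);Ro=np.array(s['orientation'])
    return np.array(c['mtx']),Ro@T[:3,:3],Ro@T[:3,3]+np.array(s['ee_pos'])
def cast(C,uv,z):
    K,R,o=C;d=R@np.linalg.inv(K)@[uv[0],uv[1],1];return o+d*(z-o[2])/d[2]
def proj(C,X):
    K,R,o=C;p=K@R.T@(np.array(X)-o);return p[:2]/p[2]
def blobs(m,a=20):
    n,l,st,ce=cv2.connectedComponentsWithStats(m.astype(np.uint8))
    return [(st[i],ce[i],l==i) for i in range(1,n) if st[i][4]>a]
E
python3 - <<'E'
from h import *
for n in("scene","side","wrist"):
    C=cam(n);im=cv2.imread(f"pics/{n}0.png");hsv=cv2.cvtColor(im,cv2.COLOR_BGR2HSV)
    m=cv2.inRange(hsv,(22,150,120),(32,255,255))>0
    for st,ce,_ in blobs(m,40): print(n,st,ce,cast(C,ce,.073))
C=cam("wrist")
for p in [(243,92),(328,102)]: print(cast(C,p,.030))
for p in [(228,183),(320,198),(233,0),(357,0)]: print(cast(C,p,.026))
C=cam("scene");print("salt",cast(C,(365,248),.085),cast(cam("side"),(360,224),.085))
im=cv2.imread("pics/scene0.png")[190:290,280:400];cv2.imwrite("pics/crop.png",cv2.resize(im,None,fx=5,fy=5,interpolation=cv2.INTER_CUBIC))
E
```

```text
scene [494 148  15  12 114] [500.5351 154.4298] [ 1.0918 -0.3158  0.073 ]
scene [465 153  12  14 130] [470.2692 158.9308] [ 0.995  -0.2547  0.073 ]
scene [353 207  12   9  76] [358.5395 210.9079] [ 0.5202 -0.1606  0.073 ]
scene [342 219  17  12 140] [349.7929 224.6786] [ 0.4568 -0.1826  0.073 ]
scene [305 223  23  17 263] [315.8289 230.7452] [ 0.3728 -0.1313  0.073 ]
side [527 136  16  15 183] [535.1858 143.071 ] [1.7423 0.0885 0.073 ]
side [495 154  12  13 107] [500.7944 159.972 ] [ 1.2729 -0.0462  0.073 ]
side [298 196  26  10 145] [310.3517 200.9103] [ 0.3903 -0.0924  0.073 ]
side [343 204  18   7  78] [350.9231 207.1538] [ 0.4587 -0.1794  0.073 ]
wrist [287 277  24  25 243] [296.1811 289.679 ] [ 0.542  -0.1339  0.073 ]
wrist [119 293  28  11 116] [132.0259 297.2672] [ 0.3324 -0.1453  0.073 ]
wrist [148 298  15  11  59] [155.7797 302.9831] [ 0.3612 -0.1539  0.073 ]
wrist [233 305  16  10  62] [240.2419 308.7581] [ 0.4688 -0.1627  0.073 ]
wrist [235 323  13  13  50] [241.34 330.94] [ 0.4672 -0.198   0.073 ]
[0.4835 0.1015 0.03  ]
[0.5815 0.0907 0.03  ]
[ 0.4537 -0.0072  0.026 ]
[ 0.5719 -0.0273  0.026 ]
[0.4796 0.1933 0.026 ]
[0.6118 0.1932 0.026 ]
salt [ 0.4046 -0.2814  0.085 ] [ 0.3994 -0.2957  0.085 ]
```

View pics/crop.png

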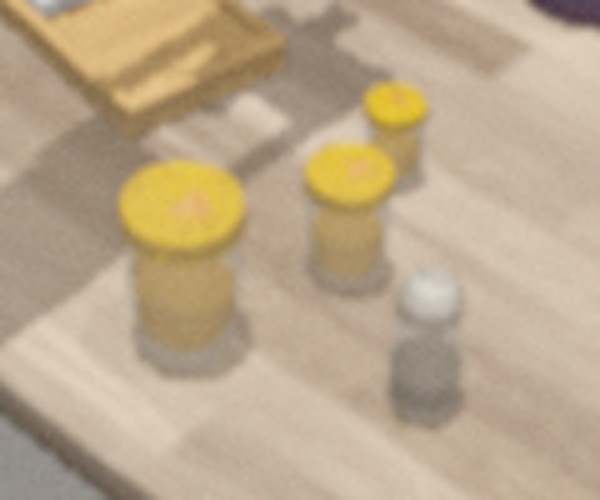

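The crop confirms the middle-sized yellow-lidded jar at crop (350,175), i.e. scene (350,225), about world (0.457,-0.182). It stands between the larger and the smaller look-alike, and the salt shaker is at crop (430,300). I now move over the tile with the gripper shut and look again.

Emit:
arm_command(
  steps="-1 0.97 -0.24 0 0 0 0; -1 0.97 -0.24 0 0 0 0; -1 0.97 -0.24 0 0 0 0; -1 0.97 -0.24 0 0 0 0; -1 0.97 -0.24 0 0 0 0; -1 0 0 0 0 0 0.6; -1 0 0 0 0 0 0.5; -1 0 0 0 0 0 0; -1 0 0 0 0 0 0",
  force=30,
)

```text
time_s: 1.27
ee_pos: [0.539, 0.1454, 0.2452]
orientation: [[0.109, 0.994, -0.0], [0.994, -0.109, -0.0], [-0.0, -0.0, -1.0]]
ft_force: [-0.3, -0.6, -0.2]
width: -0.002
finger_force: 0.0
```

Run:
```python
from h import *
s=env.sense();print(s['ee_pos'],s['orientation'],s['ft_force'],s['width']);C=cam("wrist");im=imaging.read_camera("wrist")[:,:,::-1].copy();cv2.imwrite("pics/w1.png",im)
hsv=cv2.cvtColor(im,cv2.COLOR_BGR2HSV)
m=cv2.inRange(hsv,(90,0,150),(150,60,255))
for st,ce,mm in blobs(m,2000):
    c=max(cv2.findContours(mm.astype(np.uint8),0,2)[0],key=cv2.contourArea)
    q=cv2.approxPolyDP(c,.04*cv2.arcLength(c,True),True)[:,0];X=np.array([cast(C,p,.032) for p in q]);print(st,q.tolist(),X[:,:2].tolist())
    print(X.mean(0), np.linalg.norm(X-np.roll(X,1,0),axis=1))
```

```text
[0.539  0.1454 0.2452] [[ 0.1092  0.994  -0.0002]
 [ 0.994  -0.1092 -0.0001]
 [-0.0001 -0.0002 -1.    ]] [-0.316  -0.5705 -0.1891] -0.002114582781082269
[ 284  131   84   50 2121] [[285, 132], [284, 165], [340, 146], [362, 180], [367, 138]] [[0.5011770294497747, 0.20664606975958277], [0.4940079499238302, 0.16744731626454346], [0.5650597748616529, 0.18299539963938255], [0.5888097561782895, 0.13786180557178723], [0.5982069439827101, 0.18890305795203355]]
[0.5495 0.1768 0.032 ] [0.0986 0.0398 0.0727 0.051  0.0519]
```

View pics/w1.png

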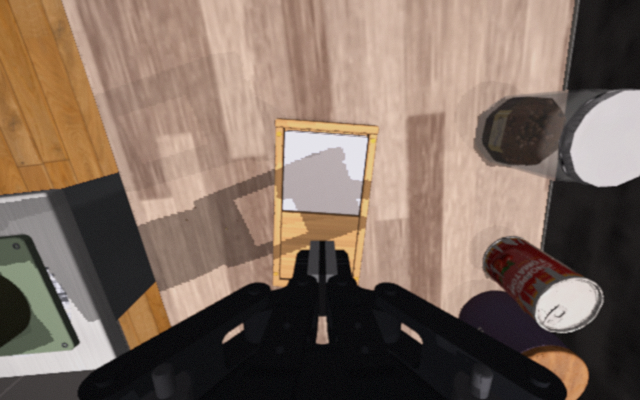

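In the w1 view the tile's corners are at about (284,130), (367,138), (362,215) and (282,210), with the caddy's back edge at (275,120)-(377,126).

Run:
```python
from h import *
C=cam("wrist");im=cv2.imread("pics/w1.png");hsv=cv2.cvtColor(im,cv2.COLOR_BGR2HSV)
m=cv2.inRange(hsv,(0,0,90),(180,60,255));m[:125]=0;m[222:]=0;m[:,:277]=0;m[:,374:]=0
# drop worktop: keep biggest low-saturation blue-ish
b=im.astype(int);m&=((b[:,:,0]>b[:,:,2]-3)*255).astype(np.uint8)
m=cv2.morphologyEx(m,cv2.MORPH_CLOSE,np.ones((5,5)))
c=max(cv2.findContours(m,0,2)[0],key=cv2.contourArea);r=cv2.minAreaRect(c)
q=cv2.approxPolyDP(c,.05*cv2.arcLength(c,True),True)[:,0]
X=np.array([cast(C,p,.032) for p in q]);print(q.tolist(),X[:,:2],X.mean(0),np.linalg.norm(X-np.roll(X,1,0),axis=1))
for p in[(284,130),(367,138),(362,215),(282,210)]:print(cast(C,p,.032))
print([cast(C,p,.031) for p in[(275,120),(377,126)]],[cast(C,p,.026) for p in[(273.5,278)]])
```

```text
[[285, 132], [284, 165], [340, 147], [362, 180], [367, 138]] [[0.5012 0.2066]
 [0.494  0.1675]
 [0.565  0.1818]
 [0.5888 0.1378]
 [0.5982 0.1889]] [0.5494 0.1765 0.032 ] [0.0986 0.0398 0.0724 0.05   0.0519]
[0.5004 0.2091 0.032 ]
[0.5982 0.1889 0.032 ]
[0.5857 0.0909 0.032 ]
[0.4825 0.1093 0.032 ]
[array([0.4914, 0.2216, 0.031 ]), array([0.6111, 0.2015, 0.031 ])] [array([0.4534, 0.006 , 0.026 ])]
```

Emit:
arm_command(
  steps="-1 0.16 0.04 0 0 0 0.57; -1 0 0 1 0 0 0; -1 0 0 1 0 0 0; -1 0 0 1 0 0 0; -1 0 0 1 0 0 0; -1 0 0 1 0 0 0; -1 0 0 0.8 0 0 0; -1 0 0 0.4 0 0 0; -1 0 0 0 0 0 0; -1 0 0 0 0 0 0",
)

```text
time_s: 2.58
ee_pos: [0.5415, 0.1503, 0.0603]
orientation: [[0.166, 0.986, 0.002], [0.986, -0.166, 0.0], [0.001, 0.002, -1.0]]
ft_force: [-1.0, 0.1, -0.4]
width: -0.002
finger_force: 0.0
```

Emit:
arm_command(
  steps="-1 0 0 0.1 0 0 0; -1 0 0 0.1 0 0 0; -1 0 0 0 0 0 0",
)

```text
time_s: 2.95
ee_pos: [0.5406, 0.1501, 0.0533]
orientation: [[0.166, 0.986, -0.0], [0.986, -0.166, -0.0], [-0.0, -0.0, -1.0]]
ft_force: [-0.5, 0.6, 0.1]
width: -0.002
finger_force: 0.0
```

Emit:
arm_command(
  steps="-1 0 0 0.07 0 0 0; -1 0 0 0.05 0 0 0; -1 0 0 0.05 0 0 0; -1 0 0 0 0 0 0",
)

```text
time_s: 3.45
ee_pos: [0.5407, 0.1501, 0.0481]
orientation: [[0.166, 0.986, -0.0], [0.986, -0.166, -0.0], [-0.0, -0.0, -1.0]]
ft_force: [0.5, 0.1, -0.4]
width: 0.005
finger_force: 0.0
```

Emit:
arm_command(
  steps="-1 0 0 0.03 0 0 0; -1 0 0 0.03 0 0 0; -1 0 0 0 0 0 0",
)

```text
time_s: 3.82
ee_pos: [0.5407, 0.1501, 0.0464]
orientation: [[0.166, 0.986, -0.0], [0.986, -0.166, -0.0], [-0.0, -0.0, -1.0]]
ft_force: [-0.3, 0.2, -0.6]
width: 0.004
finger_force: 0.0
```

Emit:
arm_command(
  steps="-1 0 0 0.02 0 0 0; -1 0 0 0 0 0 0",
)

```text
time_s: 4.08
ee_pos: [0.5409, 0.1502, 0.0461]
orientation: [[0.166, 0.986, 0.0], [0.986, -0.166, 0.0], [0.0, 0.0, -1.0]]
ft_force: [-0.5, 0.9, 2.1]
width: -0.001
finger_force: 1.0
```

Emit:
arm_command(
  steps="-1 0 0 0.01 0 0 0; -1 0 0 0 0 0 0",
)

```text
time_s: 4.32
ee_pos: [0.541, 0.1502, 0.0461]
orientation: [[0.166, 0.986, 0.001], [0.986, -0.166, 0.0], [0.0, 0.001, -1.0]]
ft_force: [-1.1, -0.3, 6.1]
width: -0.001
finger_force: 2.6
```

Emit:
arm_command(
  steps="-1 0 0 0.01 0 0 0; -1 0 0 0 0 0 0",
)

```text
time_s: 4.58
ee_pos: [0.5413, 0.1503, 0.0461]
orientation: [[0.166, 0.986, 0.002], [0.986, -0.166, 0.0], [0.001, 0.001, -1.0]]
ft_force: [-0.5, -0.4, 6.1]
width: 0.003
finger_force: 3.4
```

Emit:
arm_command(
  steps="-1 -0.04 0 0.01 0 0 0; -1 -0.08 0 0 0 0 0; -1 -0.1 0 0 0 0 0; -1 -0.1 0 0 0 0 0",
)

```text
time_s: 5.08
ee_pos: [0.5405, 0.1412, 0.0461]
orientation: [[0.166, 0.986, 0.004], [0.986, -0.166, 0.001], [0.002, 0.003, -1.0]]
ft_force: [-0.6, 0.7, 7.0]
width: 0.001
finger_force: 3.5
```

Emit:
arm_command(
  steps="-1 -0.1 0 0 0 0 0; -1 -0.1 0 0 0 0 0; -1 -0.1 0 0 0 0 0; -1 -0.1 0 0 0 0 0",
)

```text
time_s: 5.58
ee_pos: [0.5385, 0.1293, 0.046]
orientation: [[0.166, 0.986, 0.003], [0.986, -0.166, 0.001], [0.002, 0.003, -1.0]]
ft_force: [-0.9, 1.0, 7.0]
width: 0.001
finger_force: 3.5
```

Run:
```python
from h import *
im=imaging.read_camera("scene")[:,:,::-1];a=im[150:230,250:350];b=imaging.read_camera("side")[:,:,::-1][160:220,270:370]
a=cv2.resize(a,None,fx=4,fy=4);b=cv2.resize(b,None,fx=4,fy=4);cv2.imwrite("pics/c2.png",np.vstack([a,b]))
print(proj(cam("scene"),[.541,.150,.032]),proj(cam("side"),[.541,.15,.032]))
```

```text
[292.9537 177.7731] [313.4922 182.5785]
```

View pics/c2.png

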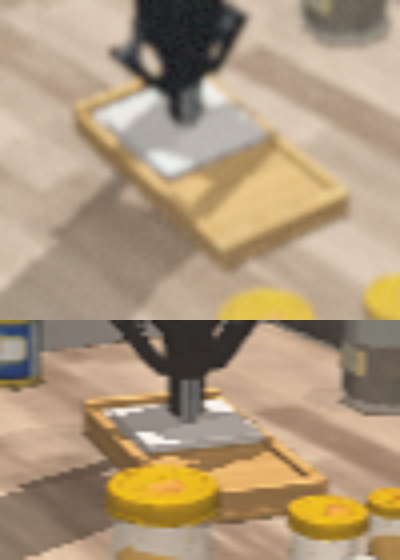

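The picture shows the fingertip on the tile's middle at crop (187,110), and the tile's front edge runs from (165,175) to (270,135). The horizontal drag of about 1 N fits the tile sliding. I carry on.

Emit:
arm_command(
  steps="-1 -0.1 0 0 0 0 0; -1 -0.1 0 0 0 0 0; -1 -0.1 0 0 0 0 0; -1 -0.1 0 0 0 0 0; -1 -0.1 0 0 0 0 0; -1 -0.1 0 0 0 0 0",
)

```text
time_s: 6.42
ee_pos: [0.5355, 0.1115, 0.046]
orientation: [[0.166, 0.986, 0.004], [0.986, -0.166, 0.001], [0.002, 0.003, -1.0]]
ft_force: [-0.3, 1.3, 7.6]
width: -0.001
finger_force: 3.5
```

Run:
```python
from h import *
s=env.sense();e=np.array([-.165,-.986]);print(e@(np.array(s['ee_pos'])[:2]-[.541,.150]))
im=imaging.read_camera("scene")[:,:,::-1];cv2.imwrite("pics/s3.png",im);o=cv2.imread("pics/scene0.png")
print(s['ft_force'])
C=cam("scene")
hsv=cv2.cvtColor(im.copy(),cv2.COLOR_BGR2HSV)
# saturation profile along the caddy line at y=+-30 mm, z=.032
for y in(-.035,.035):
    row=[]
    for x in np.arange(-.06,.13,.01):
        P=np.array([.541,.150])+e*x+np.array([.986,-.165])*y
        u=proj(C,[*P,.032]);row.append(int(hsv[int(round(u[1])),int(round(u[0])),1]))
    print(y,row)
```

```text
0.03885957056243767
[-0.3184  1.3183  7.5812]
-0.035 [81, 74, 7, 5, 5, 7, 12, 13, 16, 12, 13, 15, 6, 4, 5, 5, 107, 109, 105]
0.035 [112, 60, 15, 34, 30, 32, 3, 7, 10, 9, 13, 14, 15, 14, 15, 14, 84, 119, 109]
```

Emit:
arm_command(
  steps="-1 -0.1 0 0 0 0 0; -1 -0.1 0 0 0 0 0; -1 -0.1 0 0 0 0 0; -1 -0.1 0 0 0 0 0",
)

```text
time_s: 6.98
ee_pos: [0.5335, 0.0996, 0.046]
orientation: [[0.166, 0.986, 0.004], [0.986, -0.166, 0.001], [0.002, 0.003, -1.0]]
ft_force: [-0.4, 0.1, 7.0]
width: -0.002
finger_force: 3.4
```

Emit:
arm_command(
  steps="-1 -0.1 0 0.006 0 0 0; -1 -0.1 0 0.006 0 0 0; -1 -0.1 0 0.005 0 0 0",
)

```text
time_s: 7.35
ee_pos: [0.5321, 0.0906, 0.0456]
orientation: [[0.166, 0.986, 0.004], [0.986, -0.166, 0.001], [0.001, 0.004, -1.0]]
ft_force: [0.4, 1.0, 7.6]
width: -0.001
finger_force: 3.8
```

Emit:
arm_command(
  steps="-1 -0.1 0 0.006 0 0 0; -1 -0.1 0 0.005 0 0 0; -1 -0.1 0 0.005 0 0 0",
)

```text
time_s: 7.72
ee_pos: [0.5306, 0.0818, 0.0451]
orientation: [[0.166, 0.986, 0.004], [0.986, -0.166, 0.001], [0.001, 0.004, -1.0]]
ft_force: [0.4, -0.4, 7.0]
width: -0.0
finger_force: 3.9
```

Emit:
arm_command(
  steps="-1 -0.1 0 0.005 0 0 0; -1 -0.1 0 0.004 0 0 0; -1 -0.1 0 0.004 0 0 0; -1 -0.1 0 0.003 0 0 0",
)

```text
time_s: 8.22
ee_pos: [0.5287, 0.0699, 0.0447]
orientation: [[0.166, 0.986, 0.004], [0.986, -0.166, 0.001], [0.001, 0.004, -1.0]]
ft_force: [0.1, 1.4, 7.9]
width: 0.002
finger_force: 3.9
```

Emit:
arm_command(
  steps="-1 -0.1 0 0.004 0 0 0; -1 -0.1 0 0.003 0 0 0; -1 -0.1 0 0.003 0 0 0; -1 -0.1 0 0.003 0 0 0",
)

```text
time_s: 8.72
ee_pos: [0.5267, 0.0581, 0.0443]
orientation: [[0.166, 0.986, 0.004], [0.986, -0.166, 0.001], [0.001, 0.004, -1.0]]
ft_force: [0.3, 1.5, 7.8]
width: -0.006
finger_force: 4.1
```

Emit:
arm_command(
  steps="-1 -0.1 0 0.003 0 0 0; -1 -0.1 0 0.003 0 0 0; -1 -0.05 0 0.003 0 0 0",
)

```text
time_s: 9.1
ee_pos: [0.5241, 0.0504, 0.043]
orientation: [[0.166, 0.986, 0.001], [0.986, -0.166, 0.0], [0.0, 0.001, -1.0]]
ft_force: [0.3, 0.3, 0.3]
width: 0.002
finger_force: 0.0
```

The rear edge has dropped off the stack, as expected near 100 mm. I lower back onto the tile and finish the slide.

Emit:
arm_command(
  steps="-1 0 0 0.025 0 0 0; -1 0 0 0.015 0 0 0; -1 0 0 0.005 0 0 0; -1 0 0 0 0 0 0",
)

```text
time_s: 9.6
ee_pos: [0.5237, 0.0503, 0.042]
orientation: [[0.166, 0.986, -0.0], [0.986, -0.166, -0.0], [-0.0, -0.0, -1.0]]
ft_force: [-2.6, -1.5, 9.2]
width: 0.002
finger_force: 4.3
```

Emit:
arm_command(
  steps="-1 0 0 0.01 0 0 0; -1 0 0 0 0 0 0",
)

```text
time_s: 9.85
ee_pos: [0.5237, 0.0503, 0.042]
orientation: [[0.166, 0.986, -0.0], [0.986, -0.166, -0.0], [-0.0, -0.0, -1.0]]
ft_force: [-2.0, -1.6, 10.6]
width: 0.003
finger_force: 5.4
```

Emit:
arm_command(
  steps="-1 -0.08 0 0 0 0 0; -1 -0.1 0 0 0 0 0; -1 -0.08 0 0 0 0 0",
)

```text
time_s: 10.22
ee_pos: [0.5226, 0.0433, 0.042]
orientation: [[0.167, 0.986, 0.0], [0.986, -0.167, 0.001], [0.001, 0.0, -1.0]]
ft_force: [-2.8, 2.2, 10.3]
width: 0.005
finger_force: 5.3
```

Emit:
arm_command(
  steps="-1 -0.05 0 0 0 0 0; -1 -0.05 0 0 0 0 0; -1 0 0 0 0 0 0",
)

```text
time_s: 10.6
ee_pos: [0.5223, 0.0403, 0.042]
orientation: [[0.167, 0.986, 0.001], [0.986, -0.167, 0.001], [0.001, 0.001, -1.0]]
ft_force: [-1.5, 1.6, 9.9]
width: -0.0
finger_force: 5.0
```

Emit:
arm_command(
  steps="-1 -0.05 0 0 0 0 0; -1 -0.05 0 0 0 0 0; -1 0 0 0 0 0 0",
)

```text
time_s: 10.98
ee_pos: [0.5226, 0.0374, 0.042]
orientation: [[0.167, 0.986, 0.003], [0.986, -0.167, 0.001], [0.001, 0.002, -1.0]]
ft_force: [-0.3, 2.0, 8.1]
width: 0.001
finger_force: 4.1
```

Emit:
arm_command(
  steps="-1 -0.05 0 0 0 0 0; -1 -0.05 0 0 0 0 0; -1 0 0 0 0 0 0",
)

```text
time_s: 11.35
ee_pos: [0.5224, 0.0344, 0.042]
orientation: [[0.167, 0.986, 0.003], [0.986, -0.167, 0.001], [0.001, 0.003, -1.0]]
ft_force: [1.0, 2.3, 7.9]
width: 0.003
finger_force: 3.8
```

Emit:
arm_command(
  steps="-1 0 0 -0.3 0 0 0; 1 0 0 -1 0 0 0; 1 0.6 0 -1 0 0 0; 1 1 0 -1 0 0 0; 1 1 0 -1 0 0 0; 1 1 0 -1 0 0 0; 1 0.5 0 -0.5 0 0 0; 1 0 0 0 0 0 0;1 0 0 0 0 0 0",
)

```text
time_s: 12.48
ee_pos: [0.5407, 0.1544, 0.2141]
orientation: [[0.166, 0.986, -0.002], [0.986, -0.166, -0.001], [-0.001, -0.002, -1.0]]
ft_force: [-0.2, -0.7, -0.8]
width: 0.999
finger_force: 0.0
```

Run:
```python
from h import *
C=cam("wrist");im=imaging.read_camera("wrist")[:,:,::-1].copy()
e=np.array([-.165,-.986]);f=np.array([.986,-.165])
u=proj(C,[*(np.array([.541,.15])+e*.08),.028]).astype(int);print(u)
c=im[max(0,u[1]-100):u[1]+100,u[0]-110:u[0]+110];print(max(0,u[1]-100),u[0]-110)
cv2.imwrite("pics/w4.png",cv2.resize(c,None,fx=3,fy=3,interpolation=cv2.INTER_CUBIC))
cv2.imwrite("pics/w4full.png",im)
```

```text
[323 248]
148 213
```

View pics/w4.png

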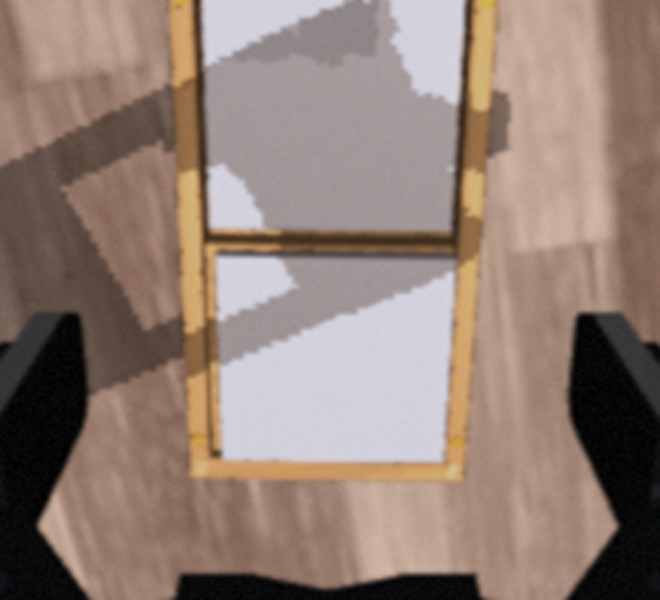

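The tile lies against the end stop: its front edge at crop row 462 touches the stop, there is a dark gap behind it at rows 235-250, and it leans slightly to the right-hand rail. The lower tile still sits in its bay. Next I go to the jar.

Run:
```python
from h import *
C=cam("wrist")
q=[(218,255),(455,255),(446,462),(222,460)]
X=np.array([cast(C,(a/3+213,b/3+148),.028) for a,b in q]);print(X[:,:2],X.mean(0))
st=cast(C,(330/3+213,463/3+148),.026);e=np.array([-.165,-.986]);print(st, e@(st[:2]-[.541,.15]))
o=env.sense();R=np.array(o['orientation']);print(R.T@(np.array([.457,-.182,.214])-o['ee_pos'])/.03,o['joint_pos'])
```

```text
[[ 0.4856  0.0999]
 [ 0.5816  0.0837]
 [ 0.5655 -0.0159]
 [ 0.4668  0.0017]] [0.5249 0.0423 0.028 ]
[ 0.5139 -0.0094  0.026 ] 0.16159363057114023
[-11.5177  -0.8824   0.0166] [ 0.2577  0.3226  1.6421 -0.0004  1.1796  0.4254]
```

Emit:
arm_command(
  steps="1 -0.95 -0.08 0 0 0 0; 1 -0.95 -0.08 0 0 0 0; 1 -0.95 -0.08 0 0 0 0; 1 -0.95 -0.08 0 0 0 0; 1 -0.95 -0.08 0 0 0 0; 1 -0.95 -0.08 0 0 0 0; 1 -0.95 -0.08 0 0 0 0; 1 -0.95 -0.08 0 0 0 0; 1 -0.95 -0.08 0 0 0 0; 1 -0.95 -0.08 0 0 0 0; 1 -0.95 -0.08 0 0 0 0; 1 -0.95 -0.08 0 0 0 0",
)

```text
time_s: 14.02
ee_pos: [0.4549, -0.1786, 0.2142]
orientation: [[0.167, 0.986, -0.002], [0.986, -0.167, 0.001], [0.0, -0.002, -1.0]]
ft_force: [0.1, -0.3, 0.6]
width: 1.004
finger_force: 0.0
```

Emit:
arm_command(
  steps="1 0 0 0 0 0 1; 1 0 0 0 0 0 1; 1 0 0 0 0 0 1; 1 0 0 0 0 0 1; 1 0 0 0 0 0 1; 1 0 0 0 0 0 1; 1 0 0 0 0 0 1; 1 0 0 0 0 0 1; 1 0 0 0 0 0 1; 1 0 0 0 0 0 1; 1 0 0 0 0 0 1; 1 0 0 0 0 0 0.5",
)

```text
time_s: 15.52
ee_pos: [0.4552, -0.1777, 0.2141]
orientation: [[0.969, 0.248, -0.002], [0.248, -0.969, 0.001], [-0.002, -0.001, -1.0]]
ft_force: [0.5, 0.0, 0.2]
width: 1.002
finger_force: 0.0
```

Run:
```python
from h import *
s=env.sense();print(s['time_s'],s['ee_pos'],s['orientation'],s['qd'],s['joint_pos'])
C=cam("wrist");im=imaging.read_camera("wrist")[:,:,::-1].copy();cv2.imwrite("pics/w5.png",im)
hsv=cv2.cvtColor(im,cv2.COLOR_BGR2HSV)
m=cv2.inRange(hsv,(20,130,90),(34,255,255))
for st,ce,mm in blobs(cv2.morphologyEx(m,cv2.MORPH_CLOSE,np.ones((5,5))),60):
    c=max(cv2.findContours(mm.astype(np.uint8),0,2)[0],key=cv2.contourArea);(x,y),r=cv2.minEnclosingCircle(c)
    a=cast(C,(x,y),.075);b=cast(C,(x+r,y),.075);print(st,x,y,r,a,np.linalg.norm(a-b)*2)
```

```text
15.525 [ 0.4552 -0.1777  0.2141] [[ 0.9687  0.2481 -0.0022]
 [ 0.2481 -0.9687  0.0007]
 [-0.0019 -0.0012 -1.    ]] [ 0.0005  0.0004 -0.0004  0.0003 -0.0001  0.3863] [-0.3955  0.2091  1.8026 -0.0002  1.1321  0.9246]
[ 295   77   38   42 1248] 313.5 97.57317352294922 20.724607467651367 [ 0.541  -0.1468  0.075 ] 0.03743118411771083
[ 303  165   48   48 1435] 326.82861328125 188.33038330078125 24.407806396484375 [ 0.462 -0.18   0.075] 0.04860691738564113
[ 243  256   65   57 2457] 275.1578063964844 282.3603515625 33.22688293457031 [ 0.3428 -0.1516  0.075 ] 0.07407903562812018
```

View pics/w5.png

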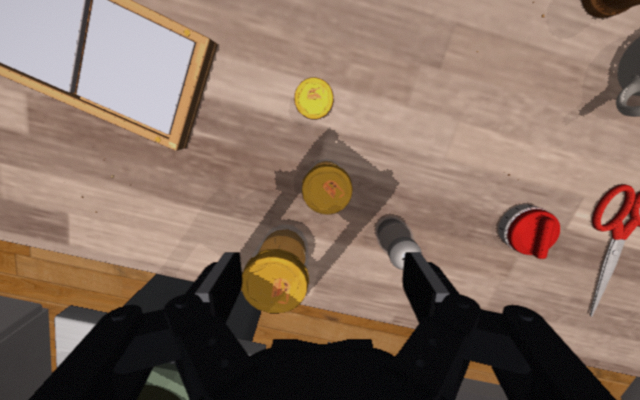

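In the w5 view the three yellow lids are at (313,98) small, (327,188) middle and (275,282) large. The salt shaker is at (402,250) top and (388,222) foot. I check the finger clearances before descending.

Run:
```python
from h import *
C=cam("wrist");o=env.sense();R=np.array(o['orientation'])
J=np.array([.462,-.180])
for n,p,z in[("salt top",(402,252),.085),("salt foot",(390,226),.01),("big lid",(275,282),.1),("big foot",(288,245),.01),("small",(313,97),.055)]:
    X=cast(C,p,z);print(n,X,"rel jar in tool xy",(R.T@np.array([*(X[:2]-J),0]))[:2])
print(R.T@np.array([*J-o['ee_pos'][:2],0])/.03)
print([cast(cam(n),p,.073) for n,p in[("scene",(349.8,224.7)),("side",(351.5,209))]])
```

```text
salt top [ 0.418  -0.2715  0.085 ] rel jar in tool xy [-0.0653  0.0778]
salt foot [ 0.4169 -0.2772  0.01  ] rel jar in tool xy [-0.0678  0.083 ]
big lid [ 0.3608 -0.1519  0.1   ] rel jar in tool xy [-0.0911 -0.0523]
big foot [ 0.3577 -0.1552  0.01  ] rel jar in tool xy [-0.095  -0.0499]
small [ 0.5423 -0.1455  0.055 ] rel jar in tool xy [ 0.0863 -0.0136]
[ 0.199   0.1314 -0.0005]
[array([ 0.4568, -0.1827,  0.073 ]), array([ 0.4526, -0.1904,  0.073 ])]
```

Emit:
arm_command(
  steps="1 0.17 0.15 0 0 0 0; 1 0 0 0.6 0 0 0; 1 0 0 0.8 0 0 0; 1 0 0 0.8 0 0 0; 1 0 0 0.8 0 0 0; 1 0 0 0.8 0 0 0; 1 0 0 0.8 0 0 0; 1 0 0 0.6 0 0 0; 1 0 0 0.5 0 0 0; 1 0 0 0.3 0 0 0; 1 0 0 0 0 0 0; 1 0 0 0 0 0 0",
)

```text
time_s: 17.08
ee_pos: [0.4629, -0.1806, 0.0356]
orientation: [[0.968, 0.251, 0.001], [0.251, -0.968, -0.0], [0.001, 0.001, -1.0]]
ft_force: [-0.2, -1.1, -1.1]
width: 0.998
finger_force: 0.0
```

Emit:
arm_command(
  steps="0.3 0 0 0 0 0 0; 0.15 0 0 0 0 0 0; 0.05 0 0 0 0 0 0; -0.1 0 0 0 0 0 0; -0.3 0 0 0 0 0 0; -0.3 0 0 0 0 0 0; -0.3 0 0 0 0 0 0",
  force=25,
)

```text
time_s: 17.95
ee_pos: [0.4627, -0.1805, 0.0356]
orientation: [[0.968, 0.251, 0.001], [0.251, -0.968, -0.0], [0.001, 0.001, -1.0]]
ft_force: [-0.6, 0.8, 5.6]
width: 0.549
finger_force: 25.6
```

Emit:
arm_command(
  steps="-0.3 0 0 -0.3 0 0 0; -0.3 0 0 -0.7 0 0 0; -0.3 0 0 -1 0 0 0; -0.3 0 0 -1 0 0 0; -0.3 0 0 -1 0 0 0; -0.3 0.24 -0.417 0 0 0 0; -0.3 0.48 -0.834 0 0 0 0; -0.3 0.48 -0.834 0 0 0 0; -0.3 0.48 -0.834 0 0 0 0; -0.3 0.48 -0.834 0 0 0 0; -0.3 0.48 -0.834 0 0 0 0; -0.3 0.48 -0.834 0 0 0 0",
)

```text
time_s: 19.45
ee_pos: [0.5112, 0.0024, 0.1534]
orientation: [[0.968, 0.251, -0.003], [0.251, -0.968, 0.0], [-0.003, -0.001, -1.0]]
ft_force: [1.0, -0.8, -2.1]
width: 0.546
finger_force: 26.2
```

Emit:
arm_command(
  steps="-0.3 0.48 -0.834 0 0 0 0; -0.3 0.24 -0.417 0 0 0 0; -0.3 0 0 0 0 0 0; -0.3 0 0 0 0 0 0",
)

```text
time_s: 19.95
ee_pos: [0.5231, 0.0417, 0.1547]
orientation: [[0.968, 0.251, -0.001], [0.251, -0.968, -0.0], [-0.001, 0.0, -1.0]]
ft_force: [0.6, -0.3, -0.7]
width: 0.544
finger_force: 26.2
```

Run:
```python
from h import *
s=env.sense();print(s['time_s'],s['ee_pos'],s['width'],s['finger_force'],s['ft_force'])
R=np.array(s['orientation']);print(R.T@(np.array([.524,.042,.0636])-s['ee_pos'])/.03)
C=cam("wrist");w=imaging.read_camera("wrist")[:,:,::-1];b=imaging.read_camera("side")[:,:,::-1][60:260,200:420]
cv2.imwrite("pics/p6.png",np.vstack([cv2.resize(w,(440,275)),cv2.resize(b,(352,320))[:, :].copy() if 0 else cv2.resize(b,(440,300))]))
```

```text
19.95 [0.5231 0.0417 0.1547] 0.5437583187075025 26.232847273349762 [ 0.5972 -0.2966 -0.7401]
[ 0.0346 -0.0014  3.0367]
```

View pics/p6.png

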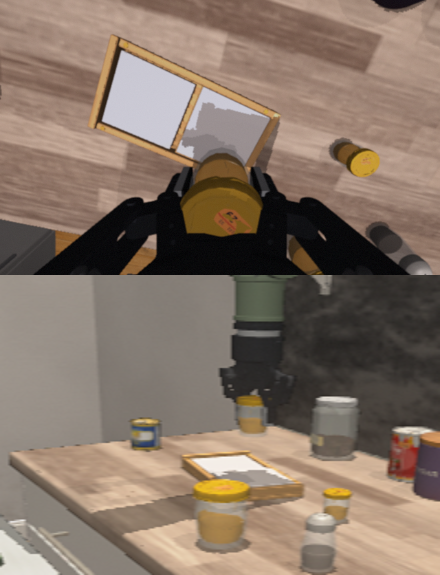

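The jar hangs upright in the jaws above the shelf tile: lid at (225,210) in the upper picture, jar at (250,415) in the lower. I lower it.

Emit:
arm_command(
  steps="-0.3 0.03 0 0.5 0 0 0; -0.3 0 0 0.7 0 0 0; -0.3 0 0 0.7 0 0 0; -0.3 0 0 0.5 0 0 0; -0.3 0 0 0.3 0 0 0; -0.3 0 0 0.15 0 0 0; -0.3 0 0 0.05 0 0 0; -0.3 0 0 0 0 0 0; -0.3 0 0 0 0 0 0",
)

```text
time_s: 21.18
ee_pos: [0.5248, 0.0426, 0.0686]
orientation: [[0.968, 0.251, 0.001], [0.251, -0.968, 0.0], [0.001, 0.0, -1.0]]
ft_force: [0.4, -0.2, -2.5]
width: 0.55
finger_force: 26.2
```

Emit:
arm_command(
  steps="-0.3 0 0 0.05 0 0 0; -0.3 0 0 0.03 0 0 0; -0.3 0 0 0 0 0 0",
)

```text
time_s: 21.55
ee_pos: [0.5245, 0.0425, 0.0657]
orientation: [[0.968, 0.251, -0.0], [0.251, -0.968, 0.0], [-0.0, -0.0, -1.0]]
ft_force: [-0.7, -0.2, -2.0]
width: 0.546
finger_force: 26.2
```

Emit:
arm_command(
  steps="-0.3 0 0 0.03 0 0 0; -0.3 0 0 0.02 0 0 0; -0.3 0 0 0 0 0 0",
)

```text
time_s: 21.92
ee_pos: [0.5245, 0.0425, 0.0642]
orientation: [[0.968, 0.251, -0.0], [0.251, -0.968, 0.0], [-0.0, -0.0, -1.0]]
ft_force: [-0.3, 0.1, -1.7]
width: 0.541
finger_force: 26.2
```

Emit:
arm_command(
  steps="-0.3 0 0 0.02 0 0 0; -0.3 0 0 0 0 0 0",
)

```text
time_s: 22.18
ee_pos: [0.5246, 0.0425, 0.0637]
orientation: [[0.968, 0.251, 0.0], [0.251, -0.968, 0.0], [0.0, 0.0, -1.0]]
ft_force: [-0.9, -0.0, -1.1]
width: 0.546
finger_force: 26.3
```

Emit:
arm_command(
  steps="-0.3 0 0 0.02 0 0 0; -0.3 0 0 0 0 0 0",
)

```text
time_s: 22.42
ee_pos: [0.5246, 0.0425, 0.0636]
orientation: [[0.968, 0.251, 0.001], [0.251, -0.968, 0.0], [0.001, 0.0, -1.0]]
ft_force: [-1.3, 0.0, 5.3]
width: 0.547
finger_force: 26.7
```

Emit:
arm_command(
  steps="-0.3 0 0 0.02 0 0 0; -0.3 0 0 0 0 0 0",
)

```text
time_s: 22.68
ee_pos: [0.5247, 0.0426, 0.0636]
orientation: [[0.968, 0.251, 0.001], [0.251, -0.968, 0.0], [0.001, 0.0, -1.0]]
ft_force: [-4.3, -0.0, 9.6]
width: 0.546
finger_force: 27.2
```

Emit:
arm_command(
  steps="-0.3 0 0 -0.03 0 0 0; 0.1 0 0 0 0 0 0; 0.2 0 0 0 0 0 0; 0.4 0 0 0 0 0 0; 0.7 0 0 0 0 0 0; 1 0 0 0 0 0 0; 1 0 0 0 0 0 0; 1 0 0 0 0 0 0; 1 0 0 0 0 0 0",
)

```text
time_s: 23.8
ee_pos: [0.5245, 0.0425, 0.0633]
orientation: [[0.968, 0.251, 0.0], [0.251, -0.968, -0.0], [0.0, 0.0, -1.0]]
ft_force: [-0.4, -0.0, 0.9]
width: 0.995
finger_force: 0.0
```

Emit:
arm_command(
  steps="1 0 0 -0.2 0 0 0; 1 0 0 -0.5 0 0 0; 1 0 0 -1 0 0 0; 1 0 0 -1 0 0 0; 1 0 0 -1 0 0 0; 1 0 0 -1 0 0 0; 1 0 0 -0.5 0 0 0; 1 0 0 0 0 0 0; 1 0 0 0 0 0 0",
)

```text
time_s: 24.92
ee_pos: [0.5238, 0.0425, 0.2183]
orientation: [[0.968, 0.251, -0.002], [0.251, -0.968, -0.0], [-0.002, -0.0, -1.0]]
ft_force: [-0.0, 0.4, -0.2]
width: 0.999
finger_force: 0.0
```

Run:
```python
from h import *
s=env.sense();print(s['time_s'],s['ee_pos'],s['width'],s['ft_force'])
C=cam("wrist");w=imaging.read_camera("wrist")[:,:,::-1].copy();b=imaging.read_camera("side")[:,:,::-1][100:260,220:400]
hsv=cv2.cvtColor(w,cv2.COLOR_BGR2HSV)
m=cv2.inRange(hsv,(20,130,90),(34,255,255))
for st,ce,mm in blobs(cv2.morphologyEx(m,cv2.MORPH_CLOSE,np.ones((5,5))),60):
    c=max(cv2.findContours(mm.astype(np.uint8),0,2)[0],key=cv2.contourArea);(x,y),r=cv2.minEnclosingCircle(c);print(x,y,r,cast(C,(x,y),.103))
cv2.imwrite("pics/p7.png",np.vstack([cv2.resize(w,(480,300)),cv2.resize(b,(480,300))]))
```

```text
24.925 [0.5238 0.0425 0.2183] 0.9992871647990619 [-0.0126  0.3551 -0.2481]
322.5723876953125 201.89173889160156 25.995698928833008 [0.5232 0.0426 0.103 ]
490.0 214.0 17.49295425415039 [ 0.551  -0.1118  0.103 ]
465.0 376.0 16.55304527282715 [ 0.3605 -0.1692  0.103 ]
```

View pics/p7.png

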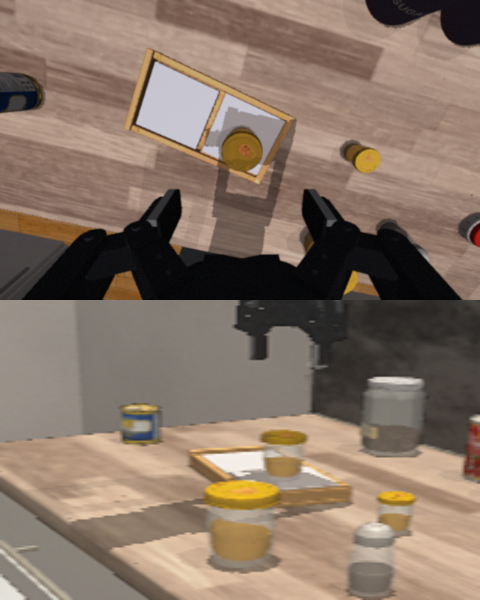

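The jar stands upright with its lid at (240,148) in the wrist view, measured at (0.523,0.043), which is the tile's middle. The tile is still against the stop and the gripper is clear, so I hand in.

```bash
python3 -c "
from cell import env
print(env.finish_job())"
```

```text
the job is handed in; nothing more can be done
None
```

I slid the top tile home against the end stop and stood the middle-sized yellow-lidded jar upright, released, about 1 mm from the tile's middle by camera measurement. I handed the job in at about 25 s, and the hand-in returned no verdict.

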